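# Put two fresh cheeses under press

## Robot

A 6-joint arm with a two-finger parallel gripper is mounted at the origin on the work surface. World frame = base frame: x ahead of the robot, y to its left, z up, the work surface at z = 0. Lengths are in mm, angles in rad, forces in N, time in s.
With the tool pointing down it reaches from about 350 to 775 mm from the base axis. Payload 7.3 kg.
Tool frame: the origin (TCP) lies between the finger pads; the fingertips stand 14 mm ahead of it and the grasp point (between the pads) lies 5 mm behind it; y points along the fingers, z is the direction in which the jaws open and shut, and the axes are right-handed (so a half turn about y gives the same grasp; the last joint's range is limited). The gripper opens to 92 mm and grips with 3 to 60 N. Pads are 19 mm wide; open, the fingers measure 130 mm over their backs; the gripper's body (75 mm by 190 mm) begins 47 mm behind the grasp point.
Start: joints at [1.103, 0.342, 1.524, -0, 1.275, -0.146], TCP at [166.029, 498.074, 240.741] pointing down, gripper open.
Joint ranges: [-2.53, 2.53], [-0.77, 2.02], [0.04, 2.7], [-1, 4.14], [0.28, 2.66], [-3.11, 3.11]. Speed limits (rad/s): [2.57, 2.57, 3.14, 3.14, 3.14, 3.14].

## Interface

Orientations are given as [roll, pitch, yaw] about the fixed x, y, z axes, in that order (R = Rz(yaw) Ry(pitch) Rx(roll)).
In Python, from plant import bot, vision, order gives the robot as it stands.
- The arm moves only by the tool apply_moves, never from a script. Its argument "rows" is a list of rows, each a list of 3 entries, a list of its own where there are three numbers: the shift along the tool's x, y, z in cm, then the turn about the tool's y in rad, then the finger opening in cm, from 0 to 9.18. A call has 1 to 5 rows; each row is the pose to reach, as a shift and turn from the pose measured when the call began, along the tool's axes at that moment; what a row does not reach only later rows make up. A row lasts 1/8 s, in which the tool goes at most 62.5 mm and 10.7 degrees, less where a joint would pass 70% of its speed; a pose out of reach is approached as far as the arm can. A call with a gripper value outside its range is refused whole. The fingers move at their own pace and stop on an object; the grip force is fixed at half the most. Time passes only in rows, so rows that repeat a pose let the fingers close. It gives the time, the measured TCP pose, the force and the opening at its end, in the units of the state.
- bot.get_obs(): the state, without advancing time (a new reading comes with each control period).
- vision.capture(name): name is "side" or "top"; returns the picture (420x560x3 uint8, red, green, blue); there is no depth.
- vision.camera_info(name): a dict with "mtx" (3x3 intrinsics, pixels), "rvec" (rotation vector, rad) and "tvec" (3), from world to camera coordinates, as OpenCV has them. Camera axes: x right, y down, z forward; pixel columns grow to the right and rows downward; lengths in mm; the calibration is good to about 2 mm. A picture is of the moment at which its call begins. camera_info takes no time and is no camera call.
- order.close_job(): hands the job in, once; it reports no verdict.
The state is a dict: "time": time; "joint_positions": joint angles; "dq": joint speeds; "tau": joint torques, N m; "tool_pos": TCP position; "tcp_rot": TCP orientation; "contact_force": force on the tool from outside, world axes, zero at the start; "moment": the same for the moment, N m; "grip_width": finger opening in mm.
Only numpy, scipy, OpenCV 4.12 (cv2) and the standard library are available. Lean on these libraries where they do the work, as an engineer would, in place of code of your own. Each camera call takes 0.05 s, during which the arm holds its last target.

## Task

Put the two cheeses under press: first set each follower gently into its own mould so that it lies flat on the cheese, the wooden follower in the wide white mould and the blue follower in the narrow blue mould. Only when both followers are in and let go, lift the weights and set them upright and centred on the followers' posts, the dark steel weight on the wooden follower and the red weight on the blue one. Set everything down rather than dropping it, and leave the jars and the yellow tub standing where they are.

Things in the scene. Friction and masses are not known exactly. Their poses are not given: they have to be found in the camera images.
- wide_mould: White plastic round cheese mould, fixed to the bench, open at the top: 112 mm outside diameter, 104 mm inside diameter, wall 4 mm, rim 60 mm above the bench. A firm cream-coloured cheese fills it to 40 mm above the bench (20 mm below the rim), its top flat and level. Origin at the centre of its underside, on the bench; z up. A follower rests on the cheese with its origin 40 mm above this origin.
- narrow_mould: Blue plastic round cheese mould, fixed to the bench, open at the top: 88 mm outside diameter, 80 mm inside diameter, wall 4 mm, rim 60 mm above the bench. A firm cream-coloured cheese fills it to 40 mm above the bench (20 mm below the rim), its top flat and level. Origin at the centre of its underside, on the bench; z up. A follower rests on the cheese with its origin 40 mm above this origin.
- wide_follower: The wooden follower. Loose, one piece, round: a flat pressing disc 84 mm in diameter and 14 mm thick with an upright grip post in the middle, 44 mm in diameter and 45 mm tall, flat on top; 59 mm tall in all. Pale natural wood. About 95 to 170 g. Origin at the centre of the underside of the disc; z runs up through the post. The weight rests on the flat top of the post, 59 mm above the origin.
- narrow_follower: The blue follower. Loose, one piece, round: a flat pressing disc 62 mm in diameter and 14 mm thick with an upright grip post in the middle, 36 mm in diameter and 45 mm tall, flat on top; 59 mm tall in all. Blue plastic. About 70 to 130 g. Origin at the centre of the underside of the disc; z runs up through the post. The weight rests on the flat top of the post, 59 mm above the origin.
- dark_weight: The dark steel weight. Loose, one piece, round: a dark grey steel cylinder 64 mm in diameter and 30 mm tall with an upright grip post on top, 26 mm in diameter and 36 mm tall; 66 mm tall in all, flat underneath. About 600 to 940 g. Origin at the centre of its underside; z runs up through the post.
- red_weight: The red weight. Loose, one piece, round: a red-painted steel cylinder 52 mm in diameter and 30 mm tall with an upright grip post on top, 26 mm in diameter and 36 mm tall; 66 mm tall in all, flat underneath. About 380 to 770 g. Origin at the centre of its underside; z runs up through the post.
- jar_a: Bystander: closed glass jar of cheese cubes with a grey metal lid, 68 mm in diameter, 85 mm tall, loose. Origin at the centre of its underside, z up.
- jar_b: Bystander: closed glass jar of cheese cubes with a grey metal lid, 68 mm in diameter, 85 mm tall, loose. Origin at the centre of its underside, z up.
- tub: Bystander: small open yellow plastic tub, about 72 mm in diameter at the rim, 70 mm tall, loose. Origin at the centre of its underside, z up.
Mind the look-alikes: they are no part of the job. What is shaped like the wide_follower but pink or purple is not meant. What is shaped like the narrow_mould but orange is not meant.

How it is judged:
By the outcome, as a careful person would: the job done as asked, in the order asked, and still so for the second after the job is handed in, with the robot touching nothing.
It also fails if it takes over 109 s, if anything falls off the work surface, if the arm or the gripper's body presses on something with over 40 N, if the wrist force passes 120 N, or if a joint passes its speed limit or range.

## Working session

There is one attempt and no reset: what is moved stays moved. The work goes in short steps, Python scripts to look and compute and a tool call to move; the robot and the scene stay as the last step left them, time stands still between calls to the robot, and variables do not carry over. Pictures are saved under pics/ and viewed, and the job is handed in when it is done.

Besides the shell and the picture viewer there is one more tool, called after "Call:" as name(argument=value, ...), one argument or row to a line, values as JSON. apply_moves: Moves the arm, as the interface text tells. Its arguments: {"type":"object","properties":{"rows":{"type":"array","items":{"type":"array"}}},"required":["rows"]}

```bash
ls; mkdir -p pics; python3 - <<'E'
from plant import bot, vision, order
import cv2
for n in("side","top"):
    im=vision.capture(n); cv2.imwrite(f"pics/{n}0.png",im[:,:,::-1]); print(vision.camera_info(n))
print(bot.get_obs())
E
```

```text
pics
{'mtx': array([[468.16452289,   0.        , 284.63793827],
       [  0.        , 468.16452289, 210.19693954],
       [  0.        ,   0.        ,   1.        ]]), 'rvec': array([ 2.04306884, -0.17021024,  0.13041135]), 'tvec': array([-552.12447913,   94.55933124, 1025.56153345])}
{'mtx': array([[454.29982645,   0.        , 278.63638072],
       [  0.        , 454.29982645, 203.82090153],
       [  0.        ,   0.        ,   1.        ]]), 'rvec': array([ 2.22089998, -2.1676171 ,  0.05823291]), 'tvec': array([ -11.0246091 ,  569.25507506, 1035.53997859])}
{'time': 0.1, 'joint_positions': array([ 1.10299357e+00,  3.42654237e-01,  1.52493376e+00,  2.62444750e-05,
        1.27540060e+00, -1.45991755e-01]), 'dq': array([-0.00145697, -0.00062098, -0.00213636, -0.00171454,  0.00152446,
       -0.00025137]), 'tau': array([ 1.88925544e-03, -4.32000196e+01, -2.44694388e+01,  7.20061641e-02,
        5.25072974e-02, -6.09153312e-05]), 'tool_pos': array([165.85810225, 497.7447483 , 240.10955037]), 'tcp_rot': array([-1.57217376e+00,  2.27902187e-04, -3.21818815e-01]), 'contact_force': array([0.38094008, 0.33328882, 0.78999289]), 'moment': array([ 0.04280611,  0.08351217, -0.01257959]), 'grip_width': 91.84989688974703}
```

View pics/top0.png

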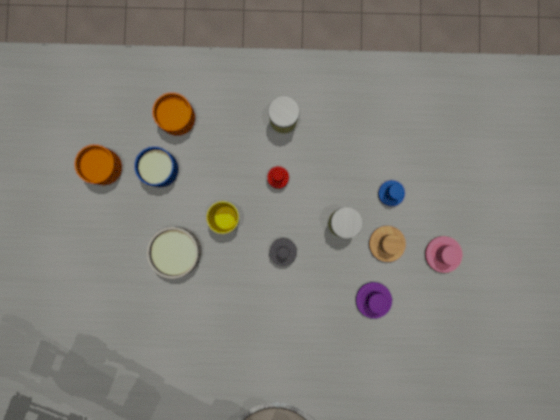

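View pics/side0.png

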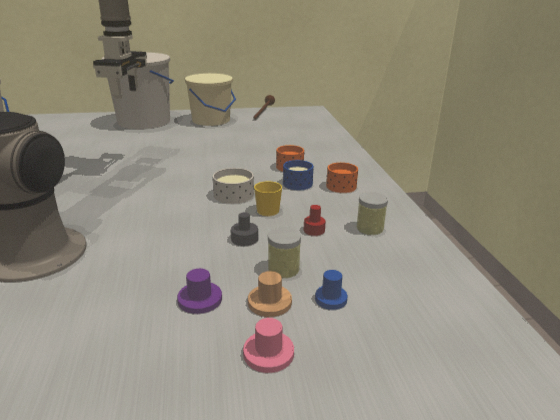

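The top view shows the wide mould at (174,253), blue mould (156,168), wooden follower (387,243) and blue follower (391,193). The dark weight is at (283,252), the red weight at (278,177), the jars at (284,112) and (346,222), and the tub at (223,217). I'll enlarge it next to find the top faces.

```bash
cat > h.py <<'E'
import numpy as np, cv2
from plant import bot, vision, order
def cam(n):
    c=vision.camera_info(n); R=cv2.Rodrigues(c['rvec'])[0]; return c['mtx'],R,c['tvec'].ravel(),c['rvec']
def ray(n,uv,z):
    K,R,t,_=cam(n); d=R.T@np.linalg.solve(K,[uv[0],uv[1],1.]); o=-R.T@t
    return (o+d*(z-o[2])/d[2])
def proj(n,p):
    K,R,t,r=cam(n); return cv2.projectPoints(np.array(p,float).reshape(-1,1,3),r,t,K,None)[0].reshape(-1,2)
def zoom(im,c,h,s): 
    x,y=c; return cv2.resize(im[max(y-h,0):y+h,max(x-h,0):x+h],None,fx=s,fy=s,interpolation=cv2.INTER_NEAREST)
E
python3 - <<'E'
from h import *
im=cv2.imread('pics/top0.png')
P=[(174,253),(156,168),(387,243),(391,193),(283,252),(278,177)]
t=[cv2.resize(zoom(im,p,33,4),(264,264)) for p in P]
cv2.imwrite('pics/z0.png',np.vstack([np.hstack(t[:3]),np.hstack(t[3:])]))
print(ray('top',(275,420),0), ray('top',(300,200),0))
print(proj('top',[[166,498,240]]),proj('side',[[166,498,240]]))
for n in('top','side'):
    K,R,t,_=cam(n);print(-R.T@t)
E
```

```text
[74.75163267 -0.89040093  0.        ] [580.35725218 -47.10132329   0.        ]
[[ -6.17530247 417.52197627]] [[124.13652212  89.27330016]]
[ 513.52526026    2.01065861 1064.33251105]
[ 379.32828161 -949.81812991  565.256527  ]
```

View pics/z0.png

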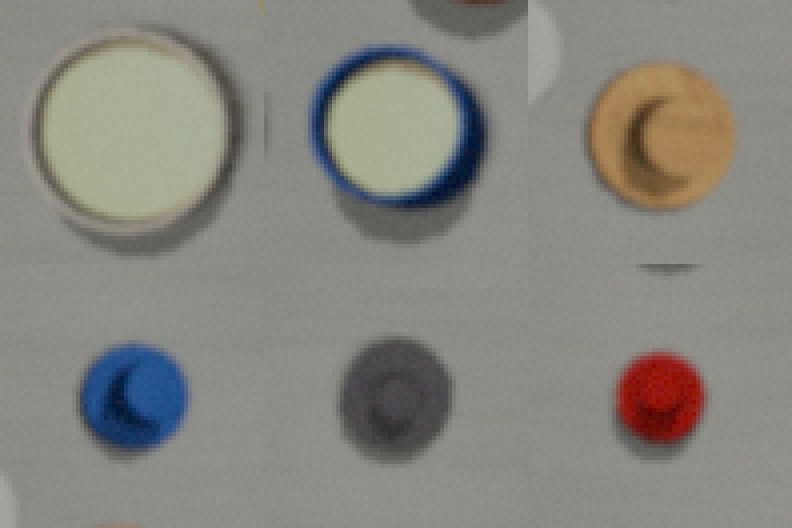

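```bash
cat > m.py <<'E'
from h import *
from scipy.optimize import least_squares
def fit(n,mask,c0,z,r,half=True,fixr=True):
    cs,_=cv2.findContours(mask,cv2.RETR_EXTERNAL,cv2.CHAIN_APPROX_NONE)
    c=max((k for k in cs),key=cv2.contourArea)
    pts=cv2.convexHull(c).reshape(-1,2).astype(float)
    pts=c.reshape(-1,2).astype(float)
    W=np.array([ray(n,p,z)[:2] for p in pts])
    K,R,t,_=cam(n); nad=(-R.T@t)[:2]
    cen=W.mean(0)
    if half:
        u=(cen-nad)/np.linalg.norm(cen-nad); W=W[(W-cen)@u>-5]
    s=least_squares(lambda q:np.hypot(*(W-q[:2]).T)-q[2],[*cen,r],loss='soft_l1')
    return s.x, np.sqrt(np.mean(s.fun**2)), cv2.contourArea(c)
def win(m,c,h):
    o=np.zeros_like(m); x,y=c; o[y-h:y+h,x-h:x+h]=m[y-h:y+h,x-h:x+h]; return o
E
python3 - <<'E'
from m import *
im=cv2.imread('pics/top0.png'); im=im.astype(np.int16); b,g,r=[im[:,:,i] for i in range(3)]
print('bg',im[250,320],'dark',im[252,270:296:3].tolist(),'rim',im[253,144:156].tolist())
U=lambda m:m.astype(np.uint8)*255
red=U((r-g>45)&(r-b>45)); blue=U(b-r>30); wood=U((r-b>30)); 
white=U(((g-b>8)|(r-b>8)|(im.min(2)>165)))
L=im.sum(2)/3
dark=U((L<115)&(b>=g-1))
for nm,m,c,h,z,rr in [('wide_mould',white,(174,253),34,60,56),('narrow_mould',blue,(156,168),28,60,44),('wide_f',wood,(387,243),24,14,42),('narrow_f',blue,(391,193),20,14,31),('dark',dark,(283,252),22,30,32),('red',red,(278,177),18,30,26)]:
    print(nm,rr,fit('top',win(m,c,h),c,z,rr))
yel=U((r-b>70)&(g-b>60)); print('tub',fit('top',win(yel,(223,217),25),0,70,36))
E
```

```text
bg [137 140 140] dark [[77, 75, 80], [72, 71, 72], [65, 64, 66], [71, 67, 69], [78, 75, 76], [72, 70, 73], [73, 70, 72], [74, 74, 78], [77, 73, 75]] rim [[133, 139, 138], [135, 140, 140], [140, 147, 149], [137, 145, 149], [116, 125, 130], [91, 98, 103], [78, 89, 94], [101, 120, 121], [128, 155, 153], [142, 172, 167], [144, 173, 169], [146, 176, 170]]
wide_mould 56 (array([454.70554853, 234.50712263,  56.50856348]), np.float64(0.8977332757948557), 2125.5)
narrow_mould 44 (array([645.49763551, 283.86310852,  42.55695067]), np.float64(0.6526894073289234), 1295.5)
wide_f 42 (array([ 484.24649804, -250.07822575,   41.05191575]), np.float64(0.5787899641242457), 1021.0)
narrow_f 31 (array([ 601.94278994, -258.30466443,   29.63007067]), np.float64(0.5944452703357619), 520.0)
dark 32 (array([460.64460552,  -8.54819514,  30.45778914]), np.float64(1.0175827932680803), 546.5)
red 26 (array([630.78353354,   6.73058496,  24.32863231]), np.float64(0.5545989460737019), 358.5)
tub (array([534.31580506, 125.7326965 ,  33.5638367 ]), np.float64(0.565122176782135), 747.0)
```

```bash
cat > ov.py <<'E'
from h import *
S={'wm':((454.7,234.5),[(60,56),(60,52),(0,56)]),'nm':((645.5,283.9),[(60,44),(60,40),(0,44)]),'wf':((484.2,-250),[(0,42),(14,42),(59,22)]),'nf':((602,-258.3),[(0,31),(14,31),(59,18)]),'dw':((460.6,-8.5),[(0,32),(30,32),(66,13)]),'rw':((630.8,6.7),[(0,26),(30,26),(66,13)])}
def draw(n,im,sc,off,S=S):
    out=cv2.resize(im,None,fx=sc,fy=sc,interpolation=cv2.INTER_CUBIC)
    a=np.linspace(0,2*np.pi,60)
    for k,(c,rs) in S.items():
        for z,r in rs:
            p=proj(n,np.c_[c[0]+r*np.cos(a),c[1]+r*np.sin(a),0*a+z])
            q=((p+0.5-np.array(off))*sc).astype(int)
            cv2.polylines(out,[q],True,(0,255,0),1)
    return out
E
python3 - <<'E'
from ov import *
im=cv2.imread('pics/side0.png'); 
cv2.imwrite('pics/ovs.png',draw('side',im[140:340,200:390],3,(200,140)))
im=cv2.imread('pics/top0.png'); 
cv2.imwrite('pics/ovt.png',draw('top',im[140:290,125:415],2.7,(125,140)))
E
```

```text
(no output)
```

View pics/ovs.png

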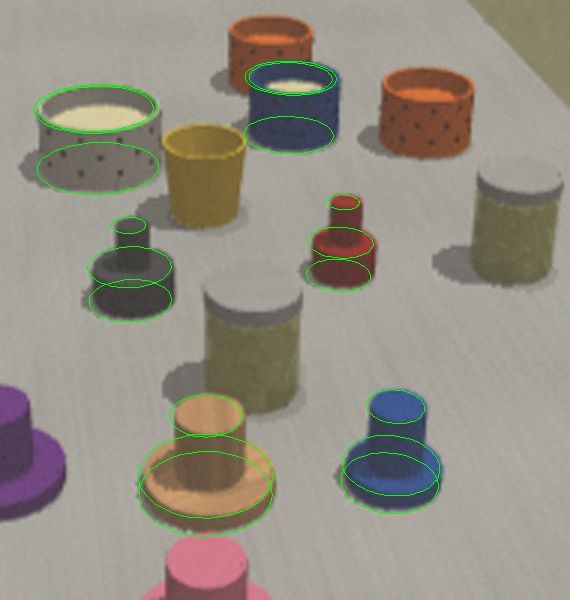

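View pics/ovt.png

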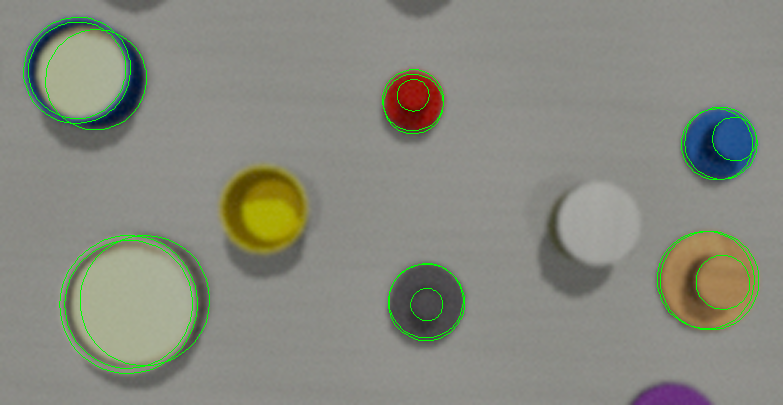

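```bash
cat > go.py <<'E'
import sys
from h import *
from scipy.spatial.transform import Rotation as Ro
o=bot.get_obs(); p=o['tool_pos']; r=o['tcp_rot']
R=Ro.from_euler('xyz',r).as_matrix()
print('t',round(o['time'],2),'p',p.round(1),'rot',r.round(4),'F',o['contact_force'].round(1),'g',round(o['grip_width'],1))
for a in sys.argv[1:]:
    t=np.array([float(x) for x in a.split(',')]); print(a,'shift cm',(R.T@(t-p)/10).round(2),'turn->yaw0',round(r[2],3))
E
python3 go.py 480,150,240 484,-250,200
python3 -c "
from h import *
print(ray('top',(346,222),85),ray('top',(284,112),85))"
```

```text
t 0.1 p [165.9 497.7 240.1] rot [-1.5722e+00  2.0000e-04 -3.2180e-01] F [0.4 0.3 0.8] g 91.8
480,150,240 shift cm [ 4.080e+01  3.000e-02 -2.305e+01] turn->yaw0 -0.322
484,-250,200 shift cm [ 53.83   4.08 -60.87] turn->yaw0 -0.322
[ 529.95537757 -143.2852317    85.        ] [766.52072746  -4.08504831  85.        ]
```

Call:
apply_moves(
  rows=[
    [[5,0,-2.9],-0.08,6.5],
    [[10,0,-5.8],-0.16,6.5],
    [[15,0,-8.5],-0.24,6.5],
    [[20,0,-11.5],-0.32,6.5],
    [[25,0,-14.2],-0.32,6.5],
  ],
)

```text
time: 0.72
tool_pos: [358.9, 282.3, 240.1]
tcp_rot: [-1.572, 0.001, -0.001]
contact_force: [0.5, 1.0, 0.0]
grip_width: 65.3
```

```bash
python3 go.py 480,100,220 484,-250,200
```

```text
t 0.72 p [358.9 282.3 240.1] rot [-1.5721e+00  8.0000e-04 -8.0000e-04] F [0.5 1.  0. ] g 65.3
480,100,220 shift cm [ 12.12   2.03 -18.22] turn->yaw0 -0.001
484,-250,200 shift cm [ 12.55   4.07 -53.22] turn->yaw0 -0.001
```

Turn sign and axes are confirmed: at yaw 0, the shift is [world x, down, world y].

Call:
apply_moves(
  rows=[
    [[2.5,0.5,-5.5],0,6.5],
    [[5,1,-11],0,6.5],
    [[7.5,1.5,-16.5],0,6.5],
    [[10,2,-22],0,6.5],
    [[12,3,-27.5],0,6.5],
  ],
)

```text
time: 1.35
tool_pos: [479.4, 5.2, 210.3]
tcp_rot: [-1.572, 0.0, -0.001]
contact_force: [0.8, -0.0, -0.1]
grip_width: 65.0
```

Call:
apply_moves(
  rows=[
    [[0,1,-5],0,6.5],
    [[0,1,-10],0,6.5],
    [[0,1,-15],0,6.5],
    [[0,1,-20],0,6.5],
    [[0,1,-25],0,6.5],
  ],
)

```text
time: 1.98
tool_pos: [478.8, -246.4, 200.2]
tcp_rot: [-1.572, 0.001, -0.001]
contact_force: [0.8, -0.0, -1.0]
grip_width: 65.0
```

```bash
python3 go.py 485,-250.5,130 485,-250.5,44
```

```text
t 1.98 p [ 478.8 -246.4  200.2] rot [-1.5715e+00  6.0000e-04 -1.2000e-03] F [ 0.8 -0.  -1. ] g 65.0
485,-250.5,130 shift cm [ 0.63  7.02 -0.41] turn->yaw0 -0.001
485,-250.5,44 shift cm [ 0.63 15.62 -0.4 ] turn->yaw0 -0.001
```

Call:
apply_moves(
  rows=[
    [[0.5,3,-0.4],0,6.5],
    [[0.5,6,-0.4],0,6.5],
    [[0.5,9,-0.4],0,6.5],
    [[0.5,11,-0.4],0,6.5],
    [[0.5,11,-0.4],0,6.5],
  ],
)

```text
time: 2.6
tool_pos: [482.6, -249.8, 88.6]
tcp_rot: [-1.569, 0.004, -0.001]
contact_force: [0.6, 0.0, 0.0]
grip_width: 65.0
```

```bash
python3 - <<'E'
from h import *
for n in('side','top'):
    im=vision.capture(n)[:,:,::-1]; cv2.imwrite(f'pics/{n}1.png',im)
a=cv2.imread('pics/side1.png')[170:350,180:380];b=cv2.imread('pics/top1.png')[150:330,290:490]
cv2.imwrite('pics/c1.png',cv2.resize(np.hstack([a,b]),None,fx=2,fy=2))
E
python3 go.py 485,-250,44
```

```text
t 2.7 p [ 483.9 -250.6   90.7] rot [-1.5717e+00  4.0000e-04 -1.3000e-03] F [ 0.6 -0.9 -0.5] g 64.8
485,-250,44 shift cm [0.11 4.67 0.07] turn->yaw0 -0.001
```

View pics/c1.png

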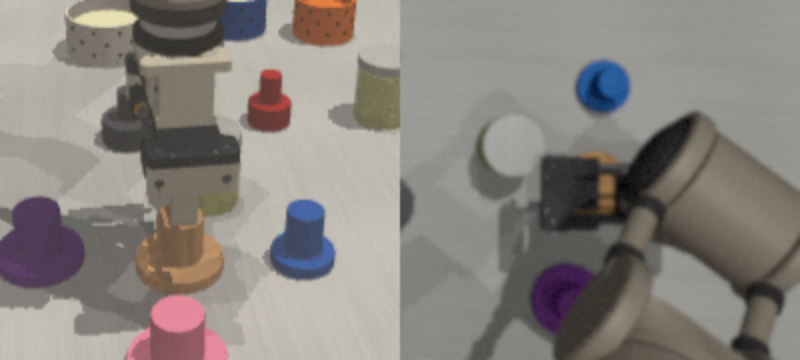

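The gripper is centred over the wooden post at side-view crop (180,220). The near finger hangs in front of it and the jar is clear. I'll go down and close.

Call:
apply_moves(
  rows=[
    [[0.1,2,0],0,6.5],
    [[0.1,3.5,0],0,6.5],
    [[0.1,4.6,0],0,6.5],
    [[0.1,4.6,0],0,6.5],
    [[0.1,4.6,0],0,5.5],
  ],
)

```text
time: 3.32
tool_pos: [485.2, -250.8, 45.1]
tcp_rot: [-1.572, -0.0, -0.001]
contact_force: [0.6, 0.4, 0.6]
grip_width: 58.7
```

Call:
apply_moves(
  rows=[
    [[0,0,0],0,4.5],
    [[0,0,0],0,4],
    [[0,0,0],0,3.5],
    [[0,0,0],0,3.5],
    [[0,0,0],0,3.5],
  ],
)

```text
time: 3.95
tool_pos: [485.4, -250.9, 45.6]
tcp_rot: [-1.572, -0.001, -0.001]
contact_force: [0.1, 1.8, 4.8]
grip_width: 43.1
```

```bash
python3 go.py 
```

```text
t 3.95 p [ 485.4 -250.9   45.6] rot [-1.5724e+00 -9.0000e-04 -1.3000e-03] F [0.1 1.8 4.8] g 43.1
```

Call:
apply_moves(
  rows=[
    [[0,-1,0],0,3.5],
    [[0,-4,0],0,3.5],
    [[0,-8,0],0,3.5],
    [[0,-12,1],0,3.5],
    [[0,-14,4],0,3.5],
  ],
)

```text
time: 4.58
tool_pos: [485.9, -211.7, 188.0]
tcp_rot: [-1.575, -0.004, -0.003]
contact_force: [-0.5, 1.0, -1.7]
grip_width: 43.6
```

Call:
apply_moves(
  rows=[
    [[0,-1,4],0,3.5],
    [[0,-1,8],0,3.5],
    [[0,-1,12],0,3.5],
    [[0,-1,16],0,3.5],
    [[0,-1,20],0,3.5],
  ],
)

```text
time: 5.2
tool_pos: [486.2, -10.5, 197.5]
tcp_rot: [-1.575, -0.004, -0.003]
contact_force: [1.2, 0.0, -1.9]
grip_width: 43.5
```

Call:
apply_moves(
  rows=[
    [[-1,0,4.5],0,3.5],
    [[-2,0,9],0,3.5],
    [[-2,0,13],0,3.5],
    [[-2,0,17],0,3.5],
    [[-2,0,20],0,3.5],
  ],
)

```text
time: 5.82
tool_pos: [466.5, 191.0, 196.8]
tcp_rot: [-1.575, -0.004, -0.002]
contact_force: [0.1, -0.3, -2.7]
grip_width: 43.2
```

```bash
python3 go.py 456,233.5,150 456,233.5,85
```

```text
t 5.83 p [466.5 191.  196.8] rot [-1.5752 -0.0042 -0.0023] F [ 0.1 -0.3 -2.7] g 43.2
456,233.5,150 shift cm [-1.08  4.66  4.27] turn->yaw0 -0.002
456,233.5,85 shift cm [-1.11 11.16  4.29] turn->yaw0 -0.002
```

Call:
apply_moves(
  rows=[
    [[-0.6,0,2],0,3.5],
    [[-1.1,1,4],0,3.5],
    [[-1.1,3,4.3],0,3.5],
    [[-1.1,5,4.3],0,3.5],
    [[-1.1,5,4.3],0,3.5],
  ],
)

```text
time: 6.45
tool_pos: [454.8, 233.4, 145.5]
tcp_rot: [-1.577, -0.001, -0.002]
contact_force: [-0.2, 0.3, -1.5]
grip_width: 43.5
```

```bash
python3 - <<'E'
from h import *
for n in('side','top'):
    im=vision.capture(n)[:,:,::-1]; cv2.imwrite(f'pics/{n}2.png',im)
a=cv2.imread('pics/side2.png')[70:250,150:350];b=cv2.imread('pics/top2.png')[150:330,80:280]
cv2.imwrite('pics/c2.png',cv2.resize(np.hstack([a,b]),None,fx=2,fy=2))
E
python3 go.py 456,233.5,85
```

```text
t 6.55 p [456.1 233.8 147.2] rot [-1.5752 -0.0046 -0.0024] F [-0.3  0.3 -1.8] g 43.6
456,233.5,85 shift cm [-0.04  6.22  0.  ] turn->yaw0 -0.002
```

View pics/c2.png

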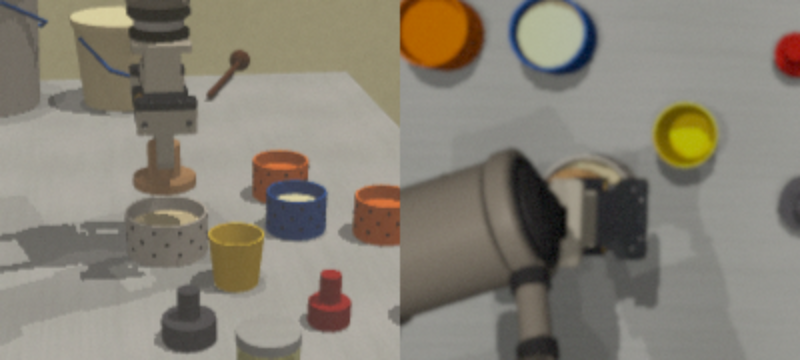

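The follower hangs level above the white mould (side crop, follower (165,180), rim (165,205)). I'll go down slowly.

Call:
apply_moves(
  rows=[
    [[0,2,0],0,3.5],
    [[0,4,0],0,3.5],
    [[0,5,0],0,3.5],
    [[0,5.5,0],0,3.5],
    [[0,5.7,0],0,3.5],
  ],
)

```text
time: 7.18
tool_pos: [456.7, 233.6, 90.6]
tcp_rot: [-1.575, -0.005, -0.003]
contact_force: [0.3, -0.5, -1.2]
grip_width: 43.4
```

```bash
python3 go.py 456,233.5,85.6
```

```text
t 7.17 p [456.7 233.6  90.6] rot [-1.5749 -0.0054 -0.0025] F [ 0.3 -0.5 -1.2] g 43.4
456,233.5,85.6 shift cm [-0.08  0.5  -0.01] turn->yaw0 -0.003
```

Call:
apply_moves(
  rows=[
    [[0,0.2,0],0,3.5],
    [[0,0.3,0],0,3.5],
    [[0,0.4,0],0,3.5],
    [[0,0.45,0],0,3.5],
    [[0,0.45,0],0,3.5],
  ],
)

```text
time: 7.8
tool_pos: [456.8, 233.6, 86.1]
tcp_rot: [-1.575, -0.005, -0.002]
contact_force: [0.2, 0.0, -2.3]
grip_width: 43.4
```

```bash
python3 go.py 456,233.5,85.6
```

```text
t 7.8 p [456.8 233.6  86.1] rot [-1.5749 -0.0054 -0.0025] F [ 0.2  0.  -2.3] g 43.4
456,233.5,85.6 shift cm [-0.08  0.05 -0.01] turn->yaw0 -0.002
```

Call:
apply_moves(
  rows=[
    [[0,0.1,0],0,3.5],
    [[0,0.1,0],0,3.5],
  ],
)

```text
time: 8.05
tool_pos: [457.1, 233.6, 85.7]
tcp_rot: [-1.575, -0.006, -0.002]
contact_force: [-0.6, -1.5, 3.1]
grip_width: 43.8
```

Call:
apply_moves(
  rows=[
    [[0,0.1,0],0,3.5],
    [[0,0.1,0],0,3.5],
  ],
)

```text
time: 8.3
tool_pos: [457.1, 233.5, 85.6]
tcp_rot: [-1.575, -0.007, -0.002]
contact_force: [-2.3, -2.8, 10.1]
grip_width: 43.3
```

Call:
apply_moves(
  rows=[
    [[0,0.1,0],0,3.5],
    [[0,0.1,0],0,3.5],
  ],
)

```text
time: 8.55
tool_pos: [457.1, 233.5, 85.6]
tcp_rot: [-1.574, -0.007, -0.002]
contact_force: [-3.3, -2.8, 10.6]
grip_width: 43.5
```

Call:
apply_moves(
  rows=[
    [[0,0,0],0,4.7],
    [[0,0,0],0,5.2],
    [[0,0,0],0,6],
    [[0,0,0],0,6.5],
    [[0,0,0],0,6.5],
  ],
)

```text
time: 9.18
tool_pos: [457.1, 233.5, 85.4]
tcp_rot: [-1.575, -0.007, -0.002]
contact_force: [-0.0, -0.6, 0.1]
grip_width: 64.8
```

Call:
apply_moves(
  rows=[
    [[0,-1,0],0,6.5],
    [[0,-3,0],0,6.5],
    [[0,-6,0],0,6.5],
    [[0,-10,0],0,6.5],
    [[1,-11,-5],0,6.5],
  ],
)

```text
time: 9.8
tool_pos: [467.2, 185.7, 199.1]
tcp_rot: [-1.572, -0.013, 0.002]
contact_force: [1.4, 0.3, -0.7]
grip_width: 65.3
```

Call:
apply_moves(
  rows=[
    [[2,0,-6],0,5.8],
    [[4,0,-12],0,5.8],
    [[6,0,-18],0,5.8],
    [[8,0,-24],0,5.8],
    [[10,0,-30],0,5.8],
  ],
)

```text
time: 10.42
tool_pos: [567.4, -113.3, 201.8]
tcp_rot: [-1.573, -0.014, 0.002]
contact_force: [0.6, -0.5, 0.2]
grip_width: 57.6
```

```bash
python3 - <<'E'
from h import *
im=vision.capture('top')[:,:,::-1]; cv2.imwrite('pics/top3.png',im)
E
python3 go.py 603,-258.5,180 603,-258.5,44
```

```text
t 10.47 p [ 569.3 -120.7  201.6] rot [-1.5774 -0.0164 -0.0021] F [ 0.7 -6.5  1. ] g 58.1
603,-258.5,180 shift cm [  3.36   2.31 -13.75] turn->yaw0 -0.002
603,-258.5,44 shift cm [  3.14  15.91 -13.66] turn->yaw0 -0.002
```

View pics/top3.png

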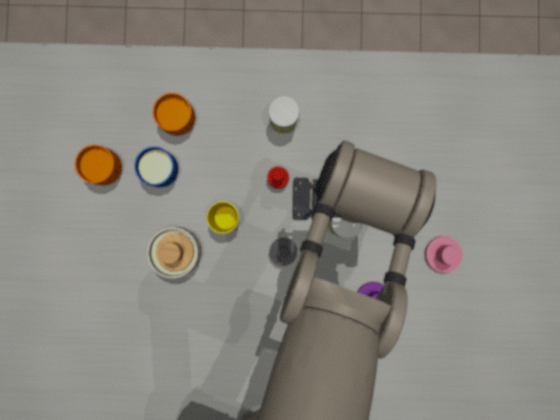

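The wooden follower lies inside the white mould, with its post at (172,252). Next is the blue follower. I'll settle at the end of each call so the tilt doesn't accumulate.

Call:
apply_moves(
  rows=[
    [[1.5,0,-4],0,5.8],
    [[3,0.5,-9],0,5.8],
    [[3.3,1,-13],0,5.8],
    [[3.3,2,-13.7],0,5.8],
    [[3.3,2,-13.7],0,5.8],
  ],
)

```text
time: 11.1
tool_pos: [601.6, -257.4, 182.2]
tcp_rot: [-1.576, -0.014, -0.003]
contact_force: [-0.1, 0.0, 0.2]
grip_width: 58.0
```

```bash
python3 go.py 603,-258.5,80 603,-258.5,44
```

```text
t 11.1 p [ 601.6 -257.4  182.2] rot [-1.5759 -0.0145 -0.0027] F [-0.1  0.   0.2] g 58.0
603,-258.5,80 shift cm [-1.000e-02  1.022e+01 -6.000e-02] turn->yaw0 -0.003
603,-258.5,44 shift cm [-0.06 13.82 -0.04] turn->yaw0 -0.003
```

Call:
apply_moves(
  rows=[
    [[0,3,0],0,5.8],
    [[0,6,0],0,5.8],
    [[0,8.5,0],0,5.8],
    [[0,9.5,0],0,5.8],
    [[0,9.5,0],0,5.8],
  ],
)

```text
time: 11.72
tool_pos: [603.2, -256.9, 87.4]
tcp_rot: [-1.576, -0.014, -0.002]
contact_force: [0.1, 1.3, 0.1]
grip_width: 57.9
```

```bash
python3 - <<'E'
from h import *
a=vision.capture('side')[170:350,220:420,::-1]
cv2.imwrite('pics/c4.png',cv2.resize(a,None,fx=2,fy=2))
E
python3 go.py 603,-258.5,45
```

```text
t 11.78 p [ 603.6 -257.3   88.2] rot [-1.5764 -0.0155 -0.002 ] F [-0.4 -0.1 -0.7] g 58.2
603,-258.5,45 shift cm [-0.12  4.32 -0.09] turn->yaw0 -0.002
```

View pics/c4.png

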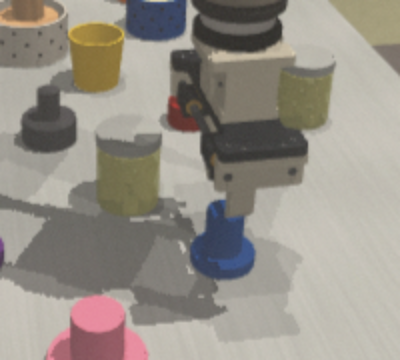

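The fingers straddle the blue post (post top at crop (225,210)). The sideways offset is what perspective should give. I'll go down and close.

Call:
apply_moves(
  rows=[
    [[0,2,-0.1],0,5.8],
    [[0,3.5,-0.1],0,5.8],
    [[0,4.3,-0.1],0,5.8],
    [[0,4.3,-0.1],0,5.8],
    [[0,4.3,-0.1],0,5],
  ],
)

```text
time: 12.4
tool_pos: [604.5, -258.8, 45.5]
tcp_rot: [-1.577, -0.016, -0.002]
contact_force: [-0.4, 1.1, 0.4]
grip_width: 52.5
```

Call:
apply_moves(
  rows=[
    [[0,0,0],0,4],
    [[0,0,0],0,3.5],
    [[0,0,0],0,2.8],
    [[0,0,0],0,2.8],
    [[0,0,0],0,2.8],
  ],
)

```text
time: 13.02
tool_pos: [604.7, -258.7, 46.0]
tcp_rot: [-1.577, -0.017, -0.002]
contact_force: [-0.2, 1.3, 5.2]
grip_width: 35.1
```

Call:
apply_moves(
  rows=[
    [[0,-1,0],0,2.8],
    [[0,-4,0],0,2.8],
    [[0,-8,0],0,2.8],
    [[0,-11,0],0,2.8],
    [[0,-11,0],0,2.8],
  ],
)

```text
time: 13.65
tool_pos: [604.0, -258.9, 159.0]
tcp_rot: [-1.58, -0.022, -0.002]
contact_force: [0.6, 0.2, -0.8]
grip_width: 35.3
```

```bash
python3 go.py 646,283,200; python3 - <<'E'
from h import *
a=vision.capture('side')[120:300,220:420,::-1]
cv2.imwrite('pics/c5.png',cv2.resize(a,None,fx=2,fy=2))
E
```

```text
t 13.65 p [ 604.  -258.9  159. ] rot [-1.5799 -0.0215 -0.0019] F [ 0.6  0.2 -0.8] g 35.3
646,283,200 shift cm [ 4.18 -4.51 54.16] turn->yaw0 -0.002
```

View pics/c5.png

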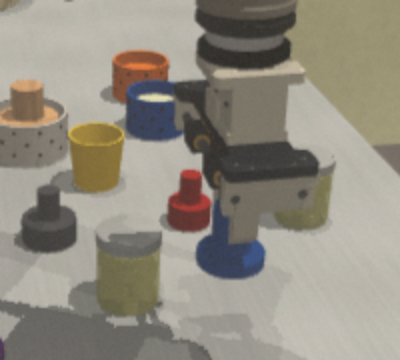

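Call:
apply_moves(
  rows=[
    [[0.4,-1,4],0,2.8],
    [[0.8,-1.5,8],0,2.8],
    [[1.2,-1.5,13],0,2.8],
    [[1.6,-1.5,18],0,2.8],
    [[2,-1.5,23],0,2.8],
  ],
)

```text
time: 14.32
tool_pos: [622.3, -26.8, 168.3]
tcp_rot: [-1.577, -0.015, -0.002]
contact_force: [0.3, -0.2, -1.1]
grip_width: 35.3
```

Call:
apply_moves(
  rows=[
    [[0.5,0,5],0,2.8],
    [[1,0,10],0,2.8],
    [[1.5,0,15],0,2.8],
    [[1.5,0,20],0,2.8],
    [[1.5,0,24],0,2.8],
  ],
)

```text
time: 14.95
tool_pos: [636.8, 215.0, 164.4]
tcp_rot: [-1.578, -0.011, -0.001]
contact_force: [0.5, 0.1, -1.8]
grip_width: 35.4
```

```bash
python3 go.py 647.5,283.5,150
```

```text
t 14.95 p [636.8 215.  164.4] rot [-1.5784e+00 -1.1000e-02 -1.4000e-03] F [ 0.5  0.1 -1.8] g 35.4
647.5,283.5,150 shift cm [1.05 1.4  6.86] turn->yaw0 -0.001
```

Call:
apply_moves(
  rows=[
    [[0.6,0,3.5],0,2.8],
    [[1,0,6.5],0,2.8],
    [[1,1,6.9],0,2.8],
    [[1,2,6.9],0,2.8],
    [[1,2,6.9],0,2.8],
  ],
)

```text
time: 15.58
tool_pos: [646.3, 282.2, 141.7]
tcp_rot: [-1.58, -0.007, -0.003]
contact_force: [0.6, 0.5, -2.2]
grip_width: 35.4
```

```bash
python3 - <<'E'
from h import *
for n in('side','top'):
    im=vision.capture(n)[:,:,::-1]; cv2.imwrite(f'pics/{n}6.png',im)
a=cv2.imread('pics/side6.png')[70:250,200:400];b=cv2.imread('pics/top6.png')[80:260,60:260]
cv2.imwrite('pics/c6.png',cv2.resize(np.hstack([a,b]),None,fx=2,fy=2))
E
python3 go.py 647.5,283.5,86
```

```text
t 15.68 p [647.2 282.6 143.7] rot [-1.5787 -0.0104 -0.0028] F [-0.3  0.1 -0.8] g 35.4
647.5,283.5,86 shift cm [-0.03  5.77  0.13] turn->yaw0 -0.003
```

View pics/c6.png

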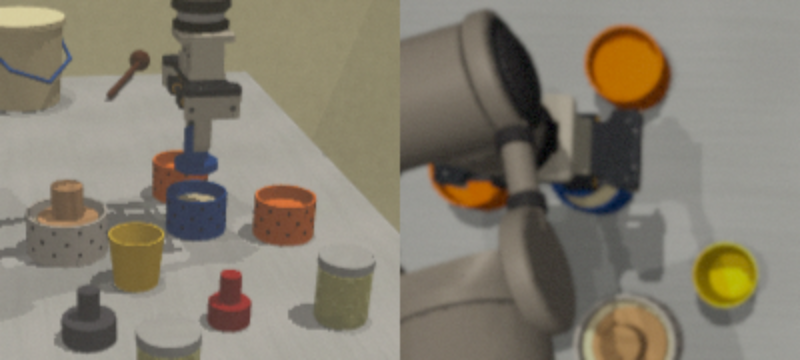

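The blue disc sits centred above the blue mould (side crop, disc x 197 against mould x 197). Going down.

Call:
apply_moves(
  rows=[
    [[0,1.5,0.1],0,2.8],
    [[0,3,0.1],0,2.8],
    [[0,4.2,0.1],0,2.8],
    [[0,4.9,0.1],0,2.8],
    [[0,5.1,0.1],0,2.8],
  ],
)

```text
time: 16.3
tool_pos: [647.6, 283.2, 92.0]
tcp_rot: [-1.579, -0.01, -0.003]
contact_force: [0.4, 0.5, -0.1]
grip_width: 36.0
```

Call:
apply_moves(
  rows=[
    [[0,0.1,0],0,2.8],
    [[0,0.2,0],0,2.8],
    [[0,0.3,0],0,2.8],
    [[0,0.3,0],0,2.8],
  ],
)

```text
time: 16.8
tool_pos: [647.6, 283.2, 89.1]
tcp_rot: [-1.579, -0.01, -0.003]
contact_force: [-0.9, -0.1, -2.0]
grip_width: 35.7
```

```bash
python3 go.py 647.5,283.5,86
```

```text
t 16.8 p [647.6 283.2  89.1] rot [-1.5789 -0.0097 -0.0027] F [-0.9 -0.1 -2. ] g 35.7
647.5,283.5,86 shift cm [-0.01  0.31  0.03] turn->yaw0 -0.003
```

Call:
apply_moves(
  rows=[
    [[0,0.1,0],0,2.8],
    [[0,0.2,0],0,2.8],
    [[0,0.25,0],0,2.8],
    [[0,0.25,0],0,2.8],
  ],
)

```text
time: 17.3
tool_pos: [647.6, 283.2, 86.5]
tcp_rot: [-1.579, -0.01, -0.003]
contact_force: [0.0, 1.0, -0.7]
grip_width: 35.2
```

Call:
apply_moves(
  rows=[
    [[0,0.1,0],0,2.8],
    [[0,0.1,0],0,2.8],
  ],
)

```text
time: 17.55
tool_pos: [647.6, 283.2, 86.2]
tcp_rot: [-1.579, -0.01, -0.003]
contact_force: [-2.6, -1.4, 4.4]
grip_width: 35.3
```

Call:
apply_moves(
  rows=[
    [[0,0.1,0],0,2.8],
    [[0,0.1,0],0,2.8],
  ],
)

```text
time: 17.8
tool_pos: [647.6, 283.2, 86.2]
tcp_rot: [-1.579, -0.011, -0.003]
contact_force: [-2.9, -1.9, 5.9]
grip_width: 35.2
```

Contact at the expected height. I'll release and retreat towards the dark weight at (460.6, −8.5).

Call:
apply_moves(
  rows=[
    [[0,0,0],0,3.9],
    [[0,0,0],0,4.4],
    [[0,0,0],0,5.2],
    [[0,0,0],0,5.8],
    [[0,0,0],0,5.8],
  ],
)

```text
time: 18.42
tool_pos: [647.7, 283.1, 86.1]
tcp_rot: [-1.579, -0.01, -0.003]
contact_force: [-0.6, 0.3, -0.2]
grip_width: 58.2
```

Call:
apply_moves(
  rows=[
    [[0,-1,0],0,5.8],
    [[0,-4,0],0,5.8],
    [[0,-8,0],0,5.8],
    [[0,-10,0],0,5.5],
    [[-2,-10,-5],0,5.2],
  ],
)

```text
time: 19.05
tool_pos: [628.0, 236.3, 189.1]
tcp_rot: [-1.577, -0.017, 0.001]
contact_force: [0.9, -0.8, 0.7]
grip_width: 52.6
```

Call:
apply_moves(
  rows=[
    [[-4,0,-5],0,4.8],
    [[-8,0,-10],0,4.8],
    [[-12,0,-15],0,4.8],
    [[-16,0,-20],0,4.8],
    [[-16,0,-23],0,4.8],
  ],
)

```text
time: 19.68
tool_pos: [465.8, 4.8, 188.6]
tcp_rot: [-1.577, -0.017, 0.0]
contact_force: [0.5, -0.6, 0.6]
grip_width: 48.2
```

```bash
python3 - <<'E'
from h import *
for n in('side','top'):
    im=vision.capture(n)[:,:,::-1]; cv2.imwrite(f'pics/{n}7.png',im)
a=cv2.imread('pics/side7.png')[100:280,190:390];b=cv2.imread('pics/top7.png')[120:300,120:320]
cv2.imwrite('pics/c7.png',cv2.resize(np.hstack([a,b]),None,fx=2,fy=2))
E
python3 go.py 461.5,-8.5,150
```

```text
t 19.77 p [468.1   3.6 188.9] rot [-1.5775 -0.0192 -0.0024] F [0.  0.2 1.1] g 47.6
461.5,-8.5,150 shift cm [-0.73  3.88 -1.19] turn->yaw0 -0.002
```

View pics/c7.png

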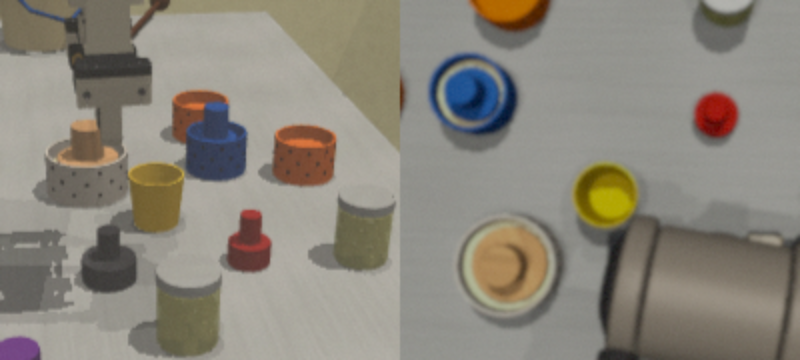

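```bash
cat > mf.py <<'E'
from m import *
import sys
def run(im):
    im=cv2.GaussianBlur(im,(3,3),0).astype(np.int16); b,g,r=[im[:,:,i] for i in range(3)]
    wood=((r-b>35)&(r-g>12)).astype(np.uint8)*255
    print('wood',fit('top',win(wood,(174,253),22),0,54,42,half=False))
    blue=(b-r>25).astype(np.uint8)*255
    cs,h=cv2.findContours(win(blue,(156,168),28),cv2.RETR_CCOMP,cv2.CHAIN_APPROX_NONE)
    for c,hh in zip(cs,h[0]):
        if cv2.contourArea(c)<200: continue
        W=np.array([ray('top',p,54 if cv2.contourArea(c)<800 else 60)[:2] for p in c.reshape(-1,2).astype(float)])
        print('blue',cv2.contourArea(c),W.mean(0).round(1),(np.ptp(W,axis=0)/2).round(1),'parent',hh[3])
if __name__=='__main__': run(cv2.imread(sys.argv[1]))
E
python3 mf.py pics/top7.png
python3 - <<'E'
from ov import *
S={'wm':((454.7,233.5),[(60,56),(60,52)]),'nm':((645.5,283.9),[(60,44),(60,40)]),'wf':((456,233.6),[(54,42),(99,22)]),'nf':((645.6,283.2),[(54,31),(99,18)])}
t=draw('top',cv2.imread('pics/top7.png')[130:290,120:220],4,(120,130),S)
s=draw('side',cv2.imread('pics/side7.png')[140:220,205:325],3,(205,140),S)
cv2.imwrite('pics/o7t.png',t[:600]);cv2.imwrite('pics/o7s.png',s)
cv2.imwrite('pics/o7.png',np.hstack([t[:600],np.vstack([s,np.zeros((600-s.shape[0],s.shape[1],3),np.uint8)])]))
E
```

```text
wood (array([455.91678669, 230.47025801,  41.58494109]), np.float64(0.8648002831346852), 1115.0)
blue 1347.0 [643.  279.2] [44.8 48.3] parent -1
blue 397.0 [647.3 285.6] [40.7 39.2] parent 0
```

View pics/o7.png

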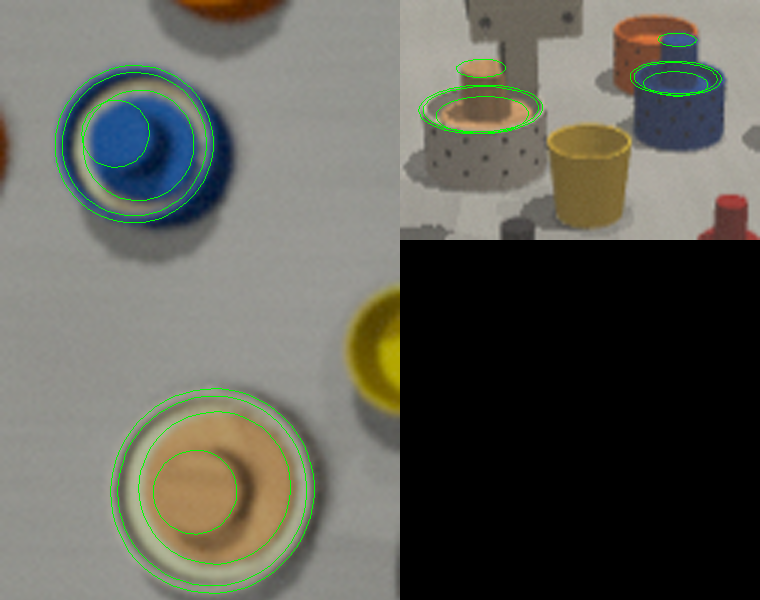

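```bash
python3 - <<'E'
from ov import *
im=cv2.imread('pics/top7.png'); sd=cv2.imread('pics/side7.png')
S={'wf':((456,233.6),[(54,42),(99,22)]),'nf':((645.6,283.2),[(54,31),(99,18)])}
E=draw
def pair(n,im,x0,y0,w,h,sc):
    c=im[y0:y0+h,x0:x0+w]; return np.hstack([cv2.resize(c,None,fx=sc,fy=sc,interpolation=cv2.INTER_CUBIC),draw(n,c,sc,(x0,y0),S)])
a=pair('top',im,145,225,60,58,6)[:, :720]; b=pair('side',sd,205,150,60,40,6)
cv2.imwrite('pics/p7.png',np.vstack([a[:340],b]))
a=pair('top',im,130,140,60,50,6); b=pair('side',sd,275,145,60,40,6)
cv2.imwrite('pics/p8.png',np.vstack([a,b]))
E
```

```text
(no output)
```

View pics/p7.png

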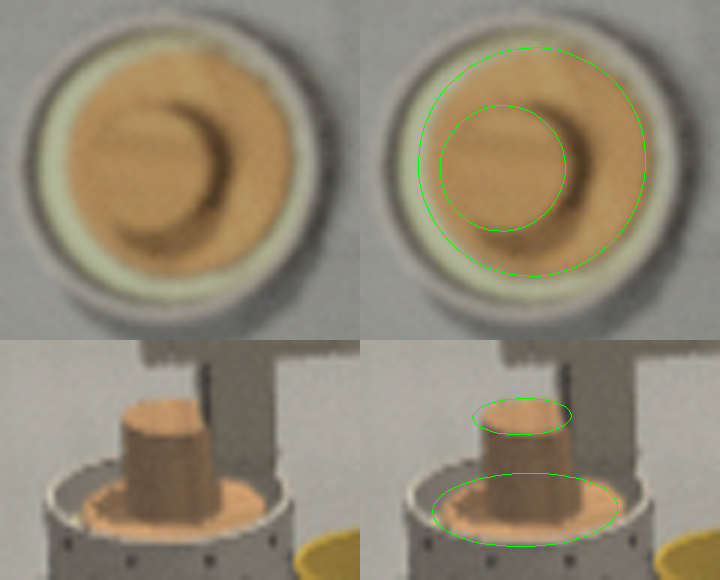

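View pics/p8.png

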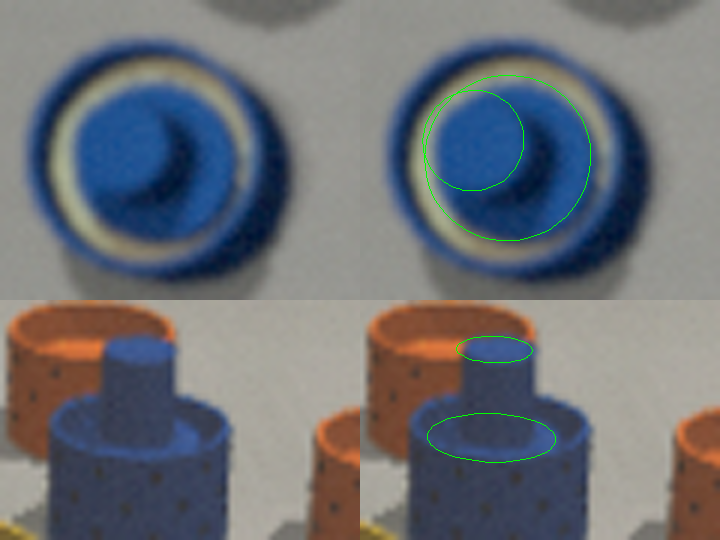

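Both followers lie flat on the cheese, and the top and side views agree to within 3 mm. The jaw-centred robot position is the more reliable one. I'll take the dark weight next.

```bash
python3 go.py 462,-8,88 462,-8,50
```

```text
t 19.77 p [468.1   3.6 188.9] rot [-1.5775 -0.0192 -0.0024] F [0.  0.2 1.1] g 47.6
462,-8,88 shift cm [-0.8  10.08 -1.1 ] turn->yaw0 -0.002
462,-8,50 shift cm [-0.87 13.88 -1.07] turn->yaw0 -0.002
```

Call:
apply_moves(
  rows=[
    [[-0.7,2,-1],0,4.8],
    [[-0.8,5,-1.2],0,4.8],
    [[-0.8,8,-1.2],0,4.8],
    [[-0.8,9,-1.2],0,4.8],
    [[-0.8,9,-1.2],0,4.8],
  ],
)

```text
time: 20.4
tool_pos: [462.1, -8.5, 99.0]
tcp_rot: [-1.577, -0.019, -0.002]
contact_force: [0.1, 0.7, -0.2]
grip_width: 48.2
```

```bash
python3 go.py 462,-8,50; python3 - <<'E'
from h import *
a=vision.capture('side')[130:290,160:360,::-1]
cv2.imwrite('pics/c9.png',cv2.resize(a,None,fx=3,fy=3))
E
```

```text
t 20.4 p [462.1  -8.5  99. ] rot [-1.5774 -0.0188 -0.0019] F [ 0.1  0.7 -0.2] g 48.2
462,-8,50 shift cm [-0.1   4.89  0.09] turn->yaw0 -0.002
```

View pics/c9.png

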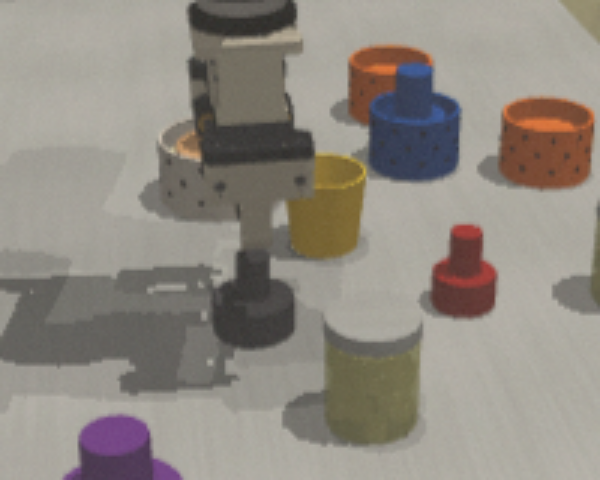

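Fingers are over the dark post at (253,262). I'll go down and grip.

Call:
apply_moves(
  rows=[
    [[0,2,0],0,4.8],
    [[0,3.8,0],0,4.8],
    [[0,4.8,0],0,4.8],
    [[0,4.8,0],0,4.8],
    [[0,4.8,0],0,4],
  ],
)

```text
time: 21.08
tool_pos: [464.0, -9.1, 52.3]
tcp_rot: [-1.578, -0.022, -0.002]
contact_force: [0.3, 0.1, 0.6]
grip_width: 42.7
```

Call:
apply_moves(
  rows=[
    [[0,0,0],0,3.3],
    [[0,0,0],0,2.8],
    [[0,0,0],0,1.5],
    [[0,0,0],0,1.5],
    [[0,0,0],0,1.5],
  ],
)

```text
time: 21.7
tool_pos: [464.3, -8.4, 52.7]
tcp_rot: [-1.577, -0.022, -0.002]
contact_force: [0.0, 5.9, 3.9]
grip_width: 25.4
```

Call:
apply_moves(
  rows=[
    [[0,-0.3,0],0,1.5],
    [[0,-1,0],0,1.5],
    [[0,-2,0],0,1.5],
    [[0,-3,0],0,1.5],
    [[0,-3,0],0,1.5],
  ],
)

```text
time: 22.32
tool_pos: [464.3, -8.4, 83.8]
tcp_rot: [-1.577, -0.025, -0.002]
contact_force: [0.0, 0.1, -9.0]
grip_width: 24.9
```

```bash
python3 go.py 457,233.5,220; python3 - <<'E'
from h import *
a=vision.capture('side')[130:290,160:360,::-1]
cv2.imwrite('pics/c10.png',cv2.resize(a,None,fx=3,fy=3))
E
```

```text
t 22.32 p [464.3  -8.4  83.8] rot [-1.5774 -0.0246 -0.0023] F [ 0.   0.1 -9. ] g 24.9
457,233.5,220 shift cm [ -0.45 -13.8   24.1 ] turn->yaw0 -0.002
```

View pics/c10.png

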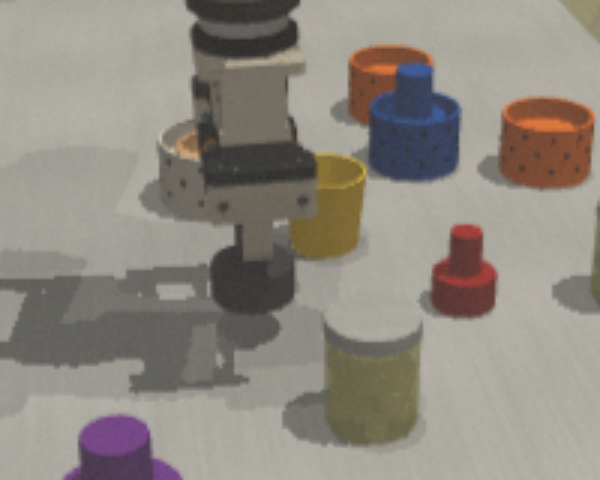

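Call:
apply_moves(
  rows=[
    [[0,-3,0],0,1.5],
    [[0,-6,0],0,1.5],
    [[0,-9,0],0,1.5],
    [[0,-11.5,0],0,1.5],
    [[0,-11.5,0],0,1.5],
  ],
)

```text
time: 23.0
tool_pos: [461.9, -7.7, 199.3]
tcp_rot: [-1.578, -0.027, -0.002]
contact_force: [0.9, -0.0, -8.2]
grip_width: 25.4
```

Call:
apply_moves(
  rows=[
    [[0,0,2],0,1.5],
    [[-0.2,0,5],0,1.5],
    [[-0.3,0,9],0,1.5],
    [[-0.4,0,13],0,1.5],
    [[-0.4,0,17],0,1.5],
  ],
)

```text
time: 23.62
tool_pos: [457.3, 163.3, 196.0]
tcp_rot: [-1.579, -0.024, -0.002]
contact_force: [-0.1, 0.2, -7.5]
grip_width: 25.3
```

```bash
python3 go.py 459.6,233.5,190
```

```text
t 23.62 p [457.3 163.3 196. ] rot [-1.5785 -0.024  -0.0024] F [-0.1  0.2 -7.5] g 25.3
459.6,233.5,190 shift cm [0.2  0.55 7.02] turn->yaw0 -0.002
```

Call:
apply_moves(
  rows=[
    [[0.1,0,3],0,1.5],
    [[0.2,0,5.5],0,1.5],
    [[0.2,0,7],0,1.5],
    [[0.2,1,7],0,1.5],
    [[0.2,1,7],0,1.5],
  ],
)

```text
time: 24.25
tool_pos: [458.8, 232.2, 183.9]
tcp_rot: [-1.58, -0.021, -0.003]
contact_force: [0.1, -0.7, -8.9]
grip_width: 25.7
```

Call:
apply_moves(
  rows=[
    [[0,0.8,0],0,1.5],
    [[0,1.5,0],0,1.5],
    [[0,2,0],0,1.5],
    [[0,2,0],0,1.5],
  ],
)

```text
time: 24.75
tool_pos: [459.0, 231.8, 163.4]
tcp_rot: [-1.581, -0.02, -0.003]
contact_force: [-0.1, -0.0, -7.2]
grip_width: 25.6
```

```bash
python3 go.py 459.6,233.5,152; python3 - <<'E'
from h import *
for n in('side','top'):
    im=vision.capture(n)[:,:,::-1]; cv2.imwrite(f'pics/{n}11.png',im)
a=cv2.imread('pics/side11.png')[110:210,180:280];b=cv2.imread('pics/top11.png')[200:300,120:220]
cv2.imwrite('pics/c11.png',cv2.resize(np.hstack([a,b]),None,fx=4,fy=4,interpolation=cv2.INTER_CUBIC))
E
```

```text
t 24.75 p [459.  231.8 163.4] rot [-1.5805 -0.0197 -0.003 ] F [-0.1 -0.  -7.2] g 25.6
459.6,233.5,152 shift cm [0.04 1.14 0.18] turn->yaw0 -0.003
```

View pics/c11.png

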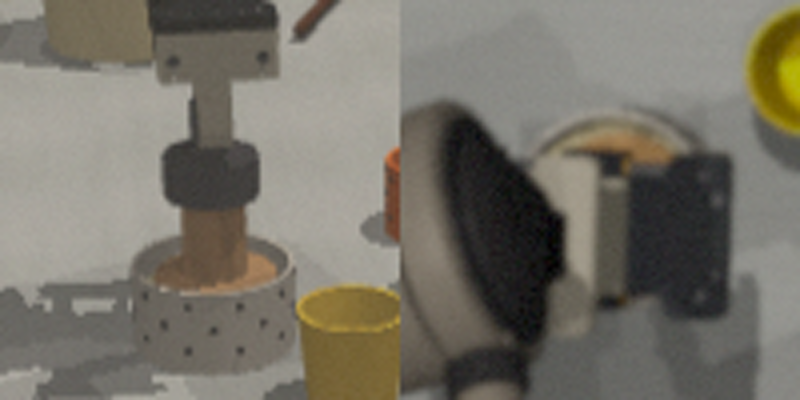

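```bash
python3 - <<'E'
from h import *
print(proj('side',[[457,233.5,120],[457,233.5,85],[467,233.5,85]]))
im=cv2.imread('pics/side11.png').astype(int)
for y in (150,154,158,162,166,170): print(y,(im[y,214:250,2]-im[y,214:250,0]).tolist(), im[y,214:250].sum(1).tolist() if y<162 else '')
E
```

```text
[[231.67033273 154.87890688]
 [232.09481698 167.07590876]
 [235.79733061 166.8941182 ]]
150 [12, 12, 12, 11, 9, 9, 8, 4, 4, 3, 4, 6, 7, 4, 6, 5, 6, 4, 5, 5, 6, 5, 3, 7, 3, 7, 6, 7, 3, 5, 4, 12, 12, 11, 12, 13] [476, 483, 473, 482, 476, 481, 340, 214, 186, 178, 187, 169, 182, 184, 167, 183, 174, 179, 178, 177, 178, 182, 179, 213, 217, 223, 217, 216, 202, 197, 233, 453, 470, 471, 469, 477]
154 [11, 13, 11, 12, 14, 12, 10, 4, 5, 3, 3, 6, 1, 3, 5, 7, 6, 5, 5, 5, 5, 5, 3, 5, 5, 5, 5, 4, 7, 6, 7, 12, 12, 12, 13, 12] [480, 480, 482, 489, 494, 482, 344, 210, 165, 180, 182, 178, 173, 180, 179, 182, 170, 186, 171, 179, 189, 179, 185, 195, 188, 191, 181, 192, 188, 189, 238, 454, 482, 474, 484, 474]
158 [12, 13, 12, 10, 11, 11, 12, 8, 5, 1, 5, 4, 9, 5, 6, 5, 4, 4, 5, 5, 5, 4, 3, 4, 7, 5, 4, 3, 5, 5, 7, 12, 14, 13, 12, 13] [491, 487, 494, 491, 481, 498, 438, 240, 180, 180, 190, 185, 178, 183, 162, 179, 185, 179, 176, 184, 177, 186, 188, 193, 190, 184, 196, 188, 194, 194, 305, 468, 481, 482, 482, 488]
162 [12, 12, 13, 12, 12, 11, 12, 13, 13, 14, 11, 22, 22, 19, 18, 16, 17, 14, 14, 14, 13, 13, 17, 20, 24, 28, 35, 18, 13, 14, 11, 11, 12, 13, 12, 11] 
166 [12, 12, 10, 11, 13, 13, 12, 12, 9, 12, 9, 26, 33, 32, 34, 33, 34, 38, 35, 35, 34, 34, 32, 33, 34, 35, 34, 26, 14, 11, 13, 9, 11, 11, 15, 10] 
170 [10, 12, 12, 11, 13, 14, 15, 15, 14, 12, 14, 25, 33, 33, 33, 35, 34, 36, 38, 37, 36, 39, 29, 30, 33, 42, 43, 33, 17, 15, 13, 13, 13, 21, 19, 17]
```

The side view puts the weight about 1 mm short in x and 1.7 mm short in y, so I'll correct that while lowering.

Call:
apply_moves(
  rows=[
    [[0.1,0.2,0.15],0,1.5],
    [[0.1,0.4,0.15],0,1.5],
    [[0.1,0.6,0.15],0,1.5],
    [[0.1,0.7,0.15],0,1.5],
    [[0.1,0.7,0.15],0,1.5],
  ],
)

```text
time: 25.48
tool_pos: [460.4, 233.4, 156.9]
tcp_rot: [-1.58, -0.021, -0.003]
contact_force: [0.4, -0.4, -8.4]
grip_width: 25.3
```

```bash
python3 go.py 459.8,233.5,152
```

```text
t 25.48 p [460.4 233.4 156.9] rot [-1.5802 -0.0207 -0.0028] F [ 0.4 -0.4 -8.4] g 25.3
459.8,233.5,152 shift cm [-0.07  0.49  0.01] turn->yaw0 -0.003
```

Call:
apply_moves(
  rows=[
    [[0,0.15,0],0,1.5],
    [[0,0.25,0],0,1.5],
    [[0,0.35,0],0,1.5],
    [[0,0.4,0],0,1.5],
    [[0,0.4,0],0,1.5],
  ],
)

```text
time: 26.1
tool_pos: [460.5, 233.4, 152.9]
tcp_rot: [-1.58, -0.021, -0.003]
contact_force: [-0.2, -0.8, -7.5]
grip_width: 25.4
```

Call:
apply_moves(
  rows=[
    [[0,0.1,0],0,1.5],
    [[0,0.1,0],0,1.5],
  ],
)

```text
time: 26.35
tool_pos: [460.5, 233.4, 151.9]
tcp_rot: [-1.58, -0.021, -0.003]
contact_force: [-0.3, -0.4, -8.4]
grip_width: 25.1
```

Call:
apply_moves(
  rows=[
    [[0,0.1,0],0,1.5],
    [[0,0.1,0],0,1.5],
  ],
)

```text
time: 26.6
tool_pos: [460.7, 233.4, 151.8]
tcp_rot: [-1.58, -0.022, -0.003]
contact_force: [-2.8, -2.2, 3.6]
grip_width: 25.4
```

Call:
apply_moves(
  rows=[
    [[0,0,0],0,2.8],
    [[0,0,0],0,3.2],
    [[0,0,0],0,4],
    [[0,0,0],0,4.8],
    [[0,0,0],0,4.8],
  ],
)

```text
time: 27.22
tool_pos: [460.8, 233.4, 151.8]
tcp_rot: [-1.58, -0.022, -0.003]
contact_force: [-0.1, 0.3, 0.5]
grip_width: 48.2
```

Call:
apply_moves(
  rows=[
    [[0,-1,0],0,4.8],
    [[0,-3,0],0,4.8],
    [[0,-6,0],0,4.8],
    [[0,-6.5,0],0,4.8],
    [[0,-6.5,0],0,4.8],
  ],
)

```text
time: 27.85
tool_pos: [459.3, 234.0, 216.8]
tcp_rot: [-1.58, -0.022, -0.003]
contact_force: [-0.1, -0.1, -0.5]
grip_width: 47.9
```

Call:
apply_moves(
  rows=[
    [[4,0,-5],0,4.8],
    [[8,0,-10],0,4.8],
    [[12,0,-15],0,4.8],
    [[16,0,-20],0,4.8],
    [[16,0,-20],0,4.8],
  ],
)

```text
time: 28.48
tool_pos: [619.9, 29.8, 219.8]
tcp_rot: [-1.58, -0.02, -0.007]
contact_force: [-0.4, -0.0, 0.2]
grip_width: 47.9
```

```bash
python3 go.py 633,7.5,100; python3 - <<'E'
from h import *
for n in('side','top'):
    im=vision.capture(n)[:,:,::-1]; cv2.imwrite(f'pics/{n}12.png',im)
a=cv2.imread('pics/side12.png')[110:250,190:390];b=cv2.imread('pics/top12.png')[150:290,120:320]
cv2.imwrite('pics/c12.png',cv2.resize(np.hstack([a,b]),None,fx=2,fy=2,interpolation=cv2.INTER_CUBIC))
from ov import draw
cv2.imwrite('pics/c12b.png',draw('top',cv2.imread('pics/top12.png')[205:305,124:224],5,(124,205),{'w':((456,231),[(54,42),(129,32),(165,13)])}))
E
```

```text
t 28.48 p [619.9  29.8 219.8] rot [-1.5804 -0.02   -0.0074] F [-0.4 -0.   0.2] g 47.9
633,7.5,100 shift cm [ 1.09 12.03 -2.11] turn->yaw0 -0.007
```

View pics/c12.png

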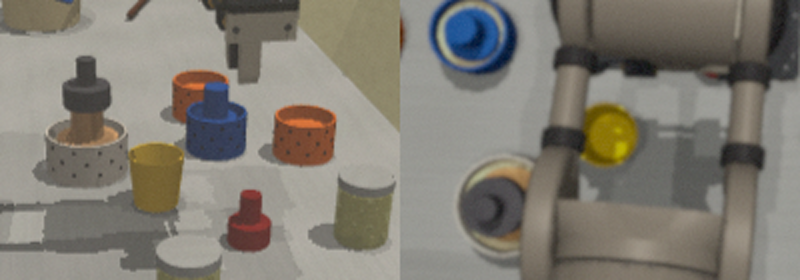

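View pics/c12b.png

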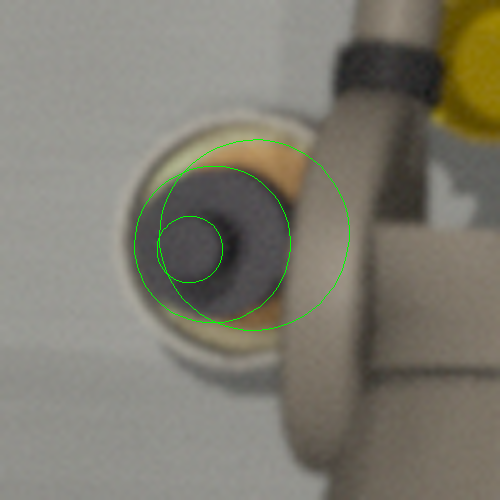

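The dark weight stands upright and centred on the wooden post (side crop (86,92)). The red one is next.

Call:
apply_moves(
  rows=[
    [[0.6,2,-1.2],0,4.8],
    [[1.1,5,-2.1],0,4.8],
    [[1.1,8,-2.1],0,4.8],
    [[1.1,11,-2.1],0,4.8],
    [[1.1,11.5,-2.1],0,4.8],
  ],
)

```text
time: 29.2
tool_pos: [629.0, 12.8, 103.4]
tcp_rot: [-1.578, -0.014, -0.003]
contact_force: [-0.1, 0.2, 0.2]
grip_width: 47.9
```

```bash
python3 go.py 633,7.5,50; python3 - <<'E'
from h import *
a=vision.capture('side')[130:270,230:430,::-1]
cv2.imwrite('pics/c13.png',cv2.resize(a,None,fx=3,fy=3))
E
```

```text
t 29.2 p [629.   12.8 103.4] rot [-1.5785 -0.0137 -0.0027] F [-0.1  0.2  0.2] g 47.9
633,7.5,50 shift cm [ 0.33  5.35 -0.49] turn->yaw0 -0.003
```

View pics/c13.png

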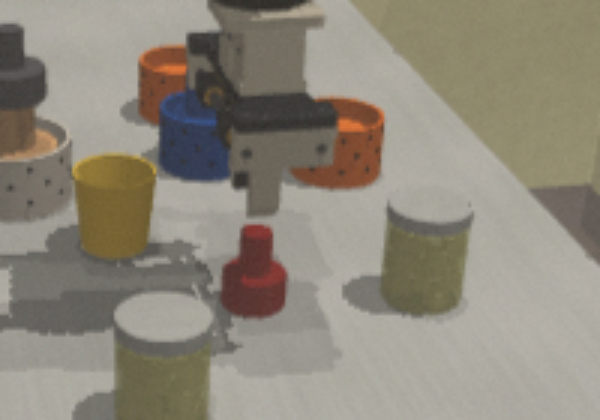

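Fingers are above the red post at (257,245). I'll go down with a small correction.

Call:
apply_moves(
  rows=[
    [[0.3,0.5,-0.5],0,4.8],
    [[0.3,2.5,-0.5],0,4.8],
    [[0.3,4.2,-0.5],0,4.8],
    [[0.3,5.1,-0.5],0,4.8],
    [[0.3,5.1,-0.5],0,4.8],
  ],
)

```text
time: 29.88
tool_pos: [633.4, 7.1, 52.9]
tcp_rot: [-1.579, -0.015, -0.003]
contact_force: [0.1, 0.4, 0.5]
grip_width: 47.5
```

Call:
apply_moves(
  rows=[
    [[0,0,0],0,3.6],
    [[0,0,0],0,3.2],
    [[0,0,0],0,2.8],
    [[0,0,0],0,1.5],
    [[0,0,0],0,1.5],
  ],
)

```text
time: 30.5
tool_pos: [633.6, 7.5, 53.3]
tcp_rot: [-1.578, -0.015, -0.003]
contact_force: [0.0, 3.1, 2.4]
grip_width: 25.5
```

Call:
apply_moves(
  rows=[
    [[0,-0.3,0],0,1.5],
    [[0,-1,0],0,1.5],
    [[0,-2,0],0,1.5],
    [[0,-3,0],0,1.5],
    [[0,-3,0],0,1.5],
  ],
)

```text
time: 31.12
tool_pos: [633.9, 7.7, 84.7]
tcp_rot: [-1.578, -0.018, -0.003]
contact_force: [0.4, -0.2, -5.2]
grip_width: 25.2
```

```bash
python3 go.py 645,283.2,190
```

```text
t 31.12 p [633.9   7.7  84.7] rot [-1.5783 -0.0179 -0.0029] F [ 0.4 -0.2 -5.2] g 25.2
645,283.2,190 shift cm [  1.22 -10.72  27.48] turn->yaw0 -0.003
```

Call:
apply_moves(
  rows=[
    [[0,-3,0],0,1.5],
    [[0,-6,0],0,1.5],
    [[0,-9,0],0,1.5],
    [[0,-11.5,0],0,1.5],
    [[0,-11.5,0],0,1.5],
  ],
)

```text
time: 31.75
tool_pos: [632.8, 8.4, 201.7]
tcp_rot: [-1.579, -0.022, -0.003]
contact_force: [0.0, 0.2, -4.3]
grip_width: 25.1
```

Call:
apply_moves(
  rows=[
    [[0.2,0,2],0,1.5],
    [[0.4,0,6],0,1.5],
    [[0.8,0,11],0,1.5],
    [[1.2,0,16],0,1.5],
    [[1.3,0,20],0,1.5],
  ],
)

```text
time: 32.38
tool_pos: [645.4, 211.6, 198.1]
tcp_rot: [-1.579, -0.019, -0.001]
contact_force: [0.5, -0.9, -4.7]
grip_width: 25.5
```

```bash
python3 go.py 647.5,283.2,190
```

```text
t 32.38 p [645.4 211.6 198.1] rot [-1.5788e+00 -1.9300e-02 -1.3000e-03] F [ 0.5 -0.9 -4.7] g 25.5
647.5,283.2,190 shift cm [0.19 0.76 7.17] turn->yaw0 -0.001
```

Call:
apply_moves(
  rows=[
    [[0.1,0,3],0,1.5],
    [[0.2,0,5.5],0,1.5],
    [[0.2,0,7.1],0,1.5],
    [[0.2,1,7.1],0,1.5],
    [[0.2,1,7.1],0,1.5],
  ],
)

```text
time: 33.0
tool_pos: [646.9, 281.4, 185.5]
tcp_rot: [-1.58, -0.016, -0.002]
contact_force: [1.5, 0.3, -4.9]
grip_width: 25.2
```

Call:
apply_moves(
  rows=[
    [[0,0.8,0],0,1.5],
    [[0,1.5,0],0,1.5],
    [[0,2,0],0,1.5],
    [[0,2.2,0],0,1.5],
    [[0,2.2,0],0,1.5],
  ],
)

```text
time: 33.62
tool_pos: [647.3, 281.1, 163.5]
tcp_rot: [-1.58, -0.016, -0.002]
contact_force: [-0.9, -0.1, -5.7]
grip_width: 25.4
```

```bash
python3 go.py 647.5,283.2,152; python3 - <<'E'
from h import *
im=vision.capture('side')[:,:,::-1]; cv2.imwrite('pics/side14.png',im)
cv2.imwrite('pics/c14.png',cv2.resize(im[110:210,250:350],None,fx=5,fy=5,interpolation=cv2.INTER_CUBIC))
print(proj('side',[[647.5,283.2,114],[647.5,283.2,80]]))
im=im.astype(int)
for y in range(130,166,4): print(y,(im[y,282:312]).tolist() if 0 else (im[y,282:312,2]-im[y,282:312,0]).tolist())
E
```

```text
t 33.62 p [647.3 281.1 163.5] rot [-1.5804 -0.016  -0.002 ] F [-0.9 -0.1 -5.7] g 25.4
647.5,283.2,152 shift cm [-0.    1.15  0.22] turn->yaw0 -0.002
[[297.72555888 147.69358755]
 [297.34690313 158.9440863 ]]
130 [13, 12, 13, 11, 12, 13, 13, 13, 12, 13, 12, 12, 18, 36, 34, 16, 18, 17, 15, 16, 16, 19, 18, 16, 12, 13, 12, 13, 11, 10]
134 [11, 13, 12, 12, 13, 12, 12, 11, 12, 13, 12, 12, 25, 32, 32, 19, 17, 16, 16, 18, 15, 17, 17, 15, 12, 11, 12, 12, 12, 14]
138 [14, 11, 12, 11, 11, 12, 13, 12, 25, 34, 37, 36, 33, 37, 37, 34, 33, 37, 35, 35, 34, 55, 73, 76, 55, 22, 13, 13, 11, 12]
142 [13, 12, 10, 11, 10, 11, 12, 18, 28, 33, 35, 39, 38, 38, 34, 37, 37, 38, 37, 38, 38, 40, 45, 48, 44, 50, 20, 12, 12, 12]
146 [112, 96, 77, 74, 68, 67, 66, 50, 35, 34, 34, 37, 40, 36, 39, 37, 39, 40, 40, 38, 41, 45, 48, 45, 46, 48, 14, 12, 11, 11]
150 [81, 78, 79, 76, 76, 75, 73, 71, 61, 48, 35, 35, 39, 37, 37, 41, 35, 39, 41, 41, 43, 43, 42, 39, 36, 21, 14, 12, 12, 12]
154 [65, 71, 76, 78, 118, 126, 120, 119, 120, 92, 4, -20, -23, -25, -21, -24, -25, -22, -24, -23, -25, -24, -1, 9, 11, 12, 13, 14, 12, 10]
158 [64, 65, 69, 66, 70, 66, 67, 68, 68, 47, -8, -23, -24, -23, -24, -24, -28, -27, -25, -25, -23, -22, -4, 10, 12, 12, 10, 12, 12, 13]
162 [66, 64, 55, 12, -25, -29, -24, -35, -34, -30, -21, -25, -20, -25, -25, -26, -25, -26, -24, -26, -33, -35, -25, -25, -25, -31, -41, -31, 0, 0]
```

View pics/c14.png

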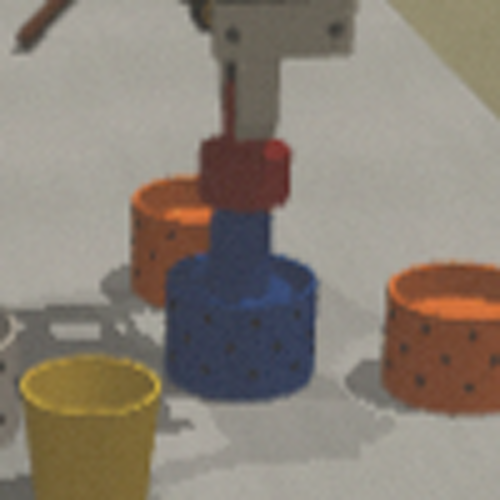

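The side view puts the red weight about 0.5–1 mm too far in +x and 2 mm short in y. I'll correct it while lowering.

Call:
apply_moves(
  rows=[
    [[-0.05,0.2,0.2],0,1.5],
    [[-0.05,0.4,0.2],0,1.5],
    [[-0.05,0.6,0.2],0,1.5],
    [[-0.05,0.7,0.2],0,1.5],
    [[-0.05,0.7,0.2],0,1.5],
  ],
)

```text
time: 34.3
tool_pos: [647.0, 283.1, 156.6]
tcp_rot: [-1.58, -0.016, -0.002]
contact_force: [-0.7, 0.1, -4.9]
grip_width: 25.7
```

```bash
python3 go.py 647,283.2,152.3
```

```text
t 34.3 p [647.  283.1 156.6] rot [-1.5803 -0.0161 -0.002 ] F [-0.7  0.1 -4.9] g 25.7
647,283.2,152.3 shift cm [-0.01  0.43  0.01] turn->yaw0 -0.002
```

Call:
apply_moves(
  rows=[
    [[0,0.1,0],0,1.5],
    [[0,0.2,0],0,1.5],
    [[0,0.3,0],0,1.5],
    [[0,0.35,0],0,1.5],
    [[0,0.35,0],0,1.5],
  ],
)

```text
time: 34.92
tool_pos: [647.0, 283.1, 153.0]
tcp_rot: [-1.58, -0.016, -0.002]
contact_force: [0.3, 0.1, -5.3]
grip_width: 25.6
```

Call:
apply_moves(
  rows=[
    [[0,0.1,0],0,1.5],
    [[0,0.1,0],0,1.5],
  ],
)

```text
time: 35.17
tool_pos: [647.2, 283.1, 152.4]
tcp_rot: [-1.58, -0.017, -0.002]
contact_force: [0.5, 0.5, -2.5]
grip_width: 25.4
```

Call:
apply_moves(
  rows=[
    [[0,0.1,0],0,1.5],
    [[0,0.1,0],0,1.5],
  ],
)

```text
time: 35.42
tool_pos: [647.4, 283.1, 152.3]
tcp_rot: [-1.58, -0.018, -0.002]
contact_force: [-1.7, -0.3, 3.5]
grip_width: 25.5
```

Contact at the expected height. I'll release and retreat.

Call:
apply_moves(
  rows=[
    [[0,0,0],0,2.8],
    [[0,0,0],0,3.2],
    [[0,0,0],0,4],
    [[0,0,0],0,4.8],
    [[0,0,0],0,4.8],
  ],
)

```text
time: 36.05
tool_pos: [647.4, 283.1, 152.3]
tcp_rot: [-1.58, -0.018, -0.002]
contact_force: [0.0, -0.3, 0.9]
grip_width: 47.8
```

Call:
apply_moves(
  rows=[
    [[0,-1,0],0,4.8],
    [[0,-3,0],0,4.8],
    [[0,-6,0],0,4.8],
    [[0,-7,0],0,4.8],
    [[0,-7,0],0,4.8],
  ],
)

```text
time: 36.67
tool_pos: [646.4, 283.8, 223.0]
tcp_rot: [-1.58, -0.019, -0.002]
contact_force: [0.8, -0.1, -1.0]
grip_width: 48.0
```

Call:
apply_moves(
  rows=[
    [[-2,0,-5],0,4.8],
    [[-4,0,-10],0,4.8],
    [[-6,0,-15],0,4.8],
    [[-8,0,-20],0,4.8],
    [[-10,0,-25],0,4.8],
  ],
)

```text
time: 37.3
tool_pos: [544.4, 32.6, 221.9]
tcp_rot: [-1.579, -0.017, -0.002]
contact_force: [0.6, -0.6, 0.1]
grip_width: 47.9
```

Call:
apply_moves(
  rows=[
    [[-2,0,-5],0,4.8],
    [[-4,0,-10],0,4.8],
    [[-6,0,-15],0,4.8],
    [[-6,0,-20],0,4.8],
    [[-6,0,-20],0,4.8],
  ],
)

```text
time: 37.92
tool_pos: [483.2, -170.0, 221.5]
tcp_rot: [-1.579, -0.015, -0.006]
contact_force: [-0.8, 1.2, 0.3]
grip_width: 48.1
```

```bash
python3 go.py; python3 - <<'E'
from h import *
from ov import draw
for n in('side','top'):
    im=vision.capture(n)[:,:,::-1]; cv2.imwrite(f'pics/{n}15.png',im)
S={'w':((456,231),[(54,42),(129,32),(165,13)]),'n':((645,280.5),[(54,31),(129,26),(165,13)])}
t=cv2.imread('pics/top15.png')
a=draw('top',t[130:290,120:220],3.7,(120,130),S)
b=cv2.resize(t[130:290,120:220],None,fx=3.7,fy=3.7,interpolation=cv2.INTER_CUBIC)
cv2.imwrite('pics/c15.png',np.hstack([b,a]))
E
```

```text
t 37.92 p [ 483.2 -170.   221.5] rot [-1.5792 -0.0155 -0.0064] F [-0.8  1.2  0.3] g 48.1
```

View pics/c15.png

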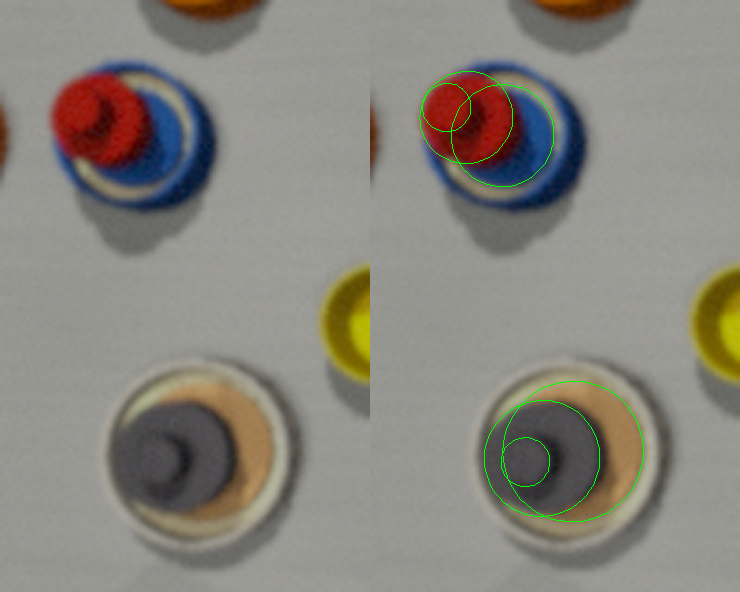

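View pics/side15.png

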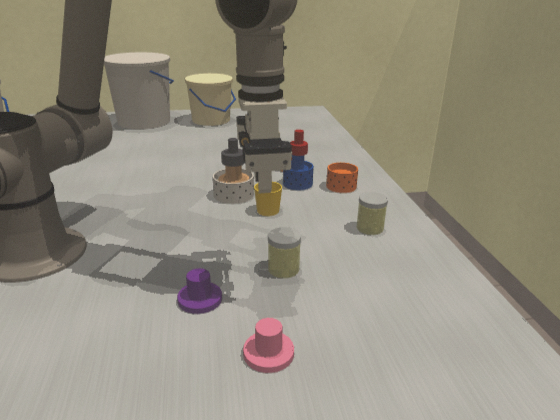

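View pics/top15.png

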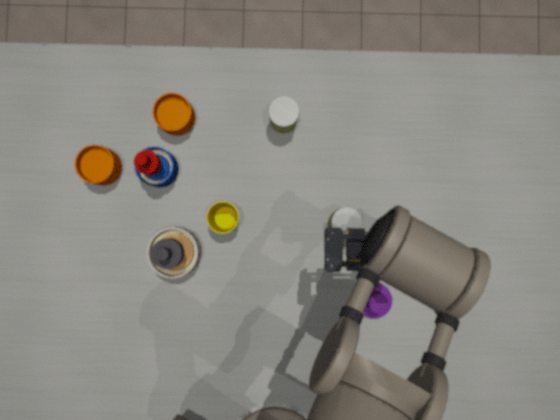

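```bash
python3 - <<'E'
from m import *
im0=cv2.imread('pics/top15.png'); im=im0.astype(np.int16); b,g,r=[im[:,:,i] for i in range(3)]
U=lambda m:m.astype(np.uint8)*255
print('red',fit('top',win(U((r-g>45)&(r-b>45)),(150,162),18),0,129,26,half=False))
print('dark',fit('top',win(U((im.sum(2)/3<95)&(abs(r-b)<14)),(166,254),20),0,129,32,half=False))
# disc right/bottom/top arcs only (visible part), z=54
def arc(mask,z,r,cond,c0):
    c=max(cv2.findContours(mask,cv2.RETR_EXTERNAL,cv2.CHAIN_APPROX_NONE)[0],key=cv2.contourArea).reshape(-1,2).astype(float)
    W=np.array([ray('top',p,z)[:2] for p in c]); W=W[cond(W)]
    s=least_squares(lambda q:np.hypot(*(W-q).T)-r,c0,loss='soft_l1'); return s.x,len(W),np.sqrt(np.mean(s.fun**2))
bl=cv2.GaussianBlur(im0,(3,3),0).astype(np.int16); B,G,R=[bl[:,:,i] for i in range(3)]
wood=win(U((R-B>35)&(R-G>12)),(174,253),22)
for rr in(41,42): print('wood',arc(wood,54,rr,lambda W:W[:,1]<232,[456,231]))
blu=win(U(b-r>60),(162,170),16)
K=cv2.connectedComponents(win(U(b-r>75),(160,168),24))
print(K[0])
# blue disc: cheese ring radial scan of brightness edge
print([ (c,im0[172,c].tolist()) for c in range(160,184)])
# side
s=cv2.imread('pics/side15.png'); 
cv2.imwrite('pics/c16.png',cv2.resize(s[120:220,200:330],None,fx=6,fy=6,interpolation=cv2.INTER_CUBIC))
E
```

```text
red (array([643.86216826, 278.83737394,  25.37423242]), np.float64(1.1494196093706073), 467.0)
dark (array([456.41612403, 230.73677785,  31.1669692 ]), np.float64(2.2865708013268393), 714.5)
wood (array([456.24634728, 231.08965325]), 87, np.float64(9.959790830936274))
wood (array([455.98101593, 232.33099129]), 87, np.float64(10.024131423483817))
5
[(160, [69, 30, 0]), (161, [80, 41, 13]), (162, [86, 43, 19]), (163, [91, 44, 0]), (164, [108, 55, 16]), (165, [124, 68, 24]), (166, [127, 66, 22]), (167, [112, 64, 30]), (168, [97, 64, 49]), (169, [109, 88, 71]), (170, [133, 99, 75]), (171, [128, 86, 57]), (172, [102, 60, 32]), (173, [69, 36, 12]), (174, [54, 26, 1]), (175, [58, 30, 8]), (176, [63, 33, 17]), (177, [76, 55, 46]), (178, [99, 93, 89]), (179, [124, 126, 124]), (180, [136, 141, 140]), (181, [142, 147, 148]), (182, [151, 154, 155]), (183, [149, 154, 154])]
```

View pics/c16.png

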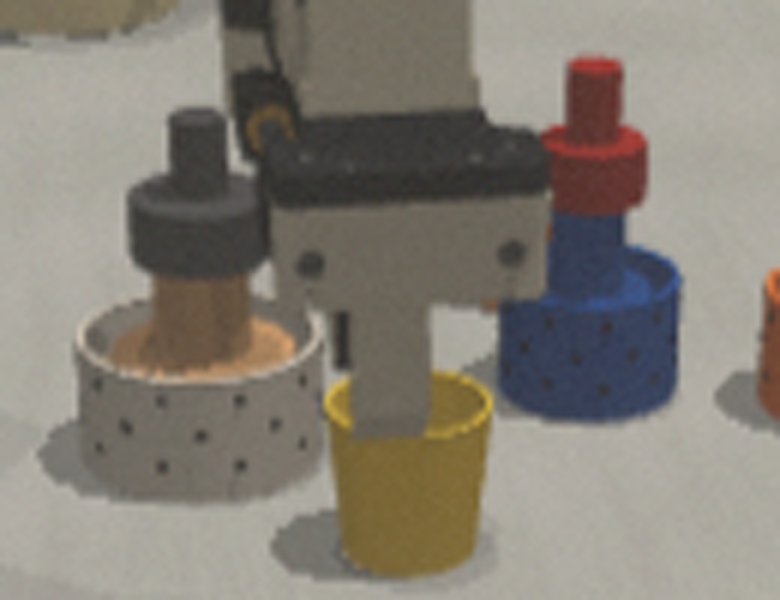

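Both weights stand upright. In the top view the dark weight is within 1 mm of the wooden disc and the red one within about 2 mm of the blue disc. The arm is clear and the jars and tub have not moved, so I'll hand in.

```bash
python3 -c "
from plant import order; print(order.close_job())"
```

```text
the job is handed in; nothing more can be done
None
```

Both cheeses are under press, and I handed the job in at about 38 s. The wooden follower went into the white mould and the blue follower into the blue mould. Once both were released, I set the dark steel weight on the wooden post and the red weight on the blue one. Each piece made contact at its expected height, and the force readings at the end of each move stayed at about 11 N or less.

**Last checks:**
- **Position:** in the final pictures both weights stand upright. The top view puts the dark weight within 1 mm of the wooden follower's centre. The red weight is within about 2 mm of the blue follower's centre; I judged that one partly by eye, because the red weight hides part of the disc. The jars and the tub were not touched and look to be where they were.
- **Disagreements:** the top camera and the robot's own position differed by up to about 3 mm in y on the mould side, so I placed from the jaw-centred robot position and corrected with the side view. My last automatic fit of the wooden disc was poor, because the weight hides part of it. For that comparison I used its position measured just before the weight went on.
- **Tool tilt:** the tool drifted to about 1.4° off vertical during the job. It changed little between picking up and setting down each piece.

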